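Load the laminating press with round glass blanks

ROBOT

A 6-joint arm with a two-finger parallel gripper is mounted at the origin on a cart in front of the work surface, level with it; the furniture and walls round the work are solid. World frame = base frame: x ahead of the robot, y to its left, z up, the work surface at z = 0. Lengths are in mm, angles in degrees, forces in N, time in s.
With the tool pointing down it reaches from about 425 to 1125 mm from the base axis. Payload 14.9 kg.
Tool frame: the origin (TCP) lies between the finger pads; the fingertips stand ahead of it and the grasp point (between the pads) lies 3 mm ahead of it (robot.nose_length is the z of the fingertips in the tool frame, in mm); z points along the fingers, y is the line along which they close (so a half turn about z gives the same grasp; the last joint's range is limited). The gripper opens to 91 mm and grips with 3 to 60 N. Pads are 32 mm wide; open, the fingers measure 118 mm over their backs; the gripper's body (76 mm by 178 mm) begins 60 mm behind the grasp point.
Start: joints at [66.389, 21.709, 99.362, -0, 58.929, -1.908], TCP at [258.872, 650.387, 235.932] pointing down, gripper open.
Joint ranges: [-158.91, 158.91], [-42.39, 125.64], [0.06, 152.35], [-60.88, 240.88], [17.5, 164.5], [-176.32, 176.32]. Speed limits (degrees/s): [108.29, 108.29, 136.94, 180, 180, 180].

INTERFACE

Orientations are given as a 3x3 rotation matrix whose columns are the frame's x, y, z axes.
In Python, from station import robot, optics, sign_off, nets, sensors gives the robot as it stands. The module is installed in compiled form; this text tells all that it offers. Calls block until the motion is done:
- robot.reach(position, orientation): joint-space move of the TCP to a pose.
- robot.move_l(position, orientation=None, max_speed=150, f_stop=None): straight line of the TCP; orientation=None keeps the orientation; max_speed is the mean speed in mm/s. With f_stop (N) it stops when the force on the tool has changed by that much, and returns True; else False.
- robot.move_j(angles): joint-space move.
- robot.let_go() and robot.grasp(): open the fingers fully, or close them until they stop; the grip force is fixed at half the most.
- robot.dwell(seconds).
- robot.solve_ik(position, orientation): joint angles nearest the present ones, or None.
- optics.snapshot(name): name is "side" or "top" or "wrist"; returns a dict with "pixels" (420x560x3 uint8, red, green, blue), "fx", "fy", "cx", "cy" (pixels), "R" (3x3) and "t" (3): a world point X has camera coordinates R X + t. Camera axes: x right, y down, z forward; pixel columns grow to the right and rows downward; lengths in mm; the calibration is good to about 2 mm. The wrist camera is an equidistant fisheye: a pixel r from the principal point sees the ray r / f radians off the axis. A picture is of the moment at which its call begins. There is no depth.
A pose or a line that the arm cannot do raises robot.Unreachable and nothing moves.
- sign_off(): hands the job in; it is judged then, once.
Trained networks look in the newest picture that a camera, given by its name, has taken for a name from the list of things; names that differ only in an ending like _2 or _b are one class to them, and where a whole thing is asked for, a point or a joint stands for the part that bears it (a point fixed in the world has none). Each returns a list of dicts, best first, with "score" (0 to 1); they miss things now and then, are a little off and sometimes report something else, mostly with a low value. They report only what shows in the picture. A call takes as long as a camera call.
- nets.spot_in(camera, query): "extent" ([left, top, width, height] in pixels, round what is visible of it).
- nets.outline_of(camera, query): "pixels" (420x560 bool, what is visible of it) and "extent" ([left, top, width, height] in pixels, round what is visible of it).
- nets.spot_point(camera, query): "at" ([column, row] in pixels: a listed point, or the origin of a listed thing).
Readings, each from a call of its own:
- sensors.current_t(): time.
- sensors.current_q(): joint angles.
- sensors.current_qd(): joint speeds.
- sensors.current_joint_efforts(): joint torques, N m.
- sensors.current_position(): TCP position.
- sensors.current_eef_rot(): TCP orientation.
- sensors.current_force(): force on the tool from outside, world axes, zero at the start.
- sensors.current_moment(): the same for the moment, N m.
- sensors.current_width(): opening from 0.0 (shut) to 1.0 (fully open).
- sensors.current_grasp_force(): force on a finger pad.
Only numpy, scipy, OpenCV 4.12 (cv2) and the standard library are available. Lean on these libraries where they do the work, as an engineer would, in place of code of your own. Each camera call takes 0.05 s, during which the arm holds its last target. There are 200 camera calls.

TASK

Load the little green laminating press: pull its knurled spring collar up and turn it anticlockwise until the foot stays up by itself, and only then swing the arm well clear. Stack all the round glass blanks that are on the table flat and centred on the steel platen, and lay the plywood pressure disc centred on top of them. With the foot still up, swing the arm right back to its stop over the stack, then lift and turn the collar back so that the foot comes down and presses on the plywood disc.

Things in the scene. Friction and masses are not known exactly. Their poses are not given: they have to be found in the camera images.
- platen_face (a point): centre of the flat top face of the fixed steel platen (round, 90 mm across, top 24 mm above the table; an engraved line 60 mm across shows where the discs go). The green press base under it is 250 x 130 mm and 14 mm high. z up; x points from the platen to the column, whose axis is 130 mm away
- column_axis (a point): point on the vertical axis of the press's column, 100 mm above the table: the axis about which the arm swings. The arm's hub is 50 mm across and ends 116 mm above the table
- swing_arm (a joint): angle of the arm about the column, rad: 0 = at its stop with the foot exactly over the platen centre; grows clockwise seen from above, to 1.8 (aside). Friction holds it wherever it is left (about 2 N at the handle). The arm's bar is 28 mm wide and lies 80 to 98 mm above the table
- handle_grip (a point): grip point on the arm's upright black round handle at the arm's outer end (20 mm diameter, from 104 to 175 mm above the table; this point is 157 mm up), 190 mm from the column axis, 60 mm beyond the collar. Its axes turn with the arm: x points from the handle to the column
- collar_grip (a point): centre of the knurled steel collar (41 mm diameter, 30 mm high; this point is at half its height, 155 mm above the table with the foot right down), 130 mm from the column axis. Turns and rises with the collar: its x axis points to the column when joint collar is 0 and the arm in any position
- quill (a joint): how far collar, stem and foot are pulled up, m: 0 = right down, at most 0.034. A spring pushes down (7 N low, 11 N at the top, damped). The rubber foot (40 mm across) is 18 mm above the platen at 0. A cross pin on the stem runs in a slot of the sleeve, so the collar turns only when lifted above 0.029; at rest in the notch this reads about 0.025 (foot 42 mm above the platen)
- collar (a joint): turn of the collar relative to the arm, rad, anticlockwise from above: 0 = pin over the slot (within 0.1 the foot can come down), 1.05 = over the resting notch (4 mm deep: let down there, it stays up), stop at 1.25. To undo: lift above 0.029 again, turn back to 0, let down
- layout_board: fixed flat grey board on which the discs start, 310 mm along its x, 345 mm along its y, 22 mm high; origin at the centre of its underside
- blank1_mid (a point): centre (half-way up) of a round flat amber glass blank, 60 mm diameter, 5 mm thick, z its axis; starts on the grey layout board; not every start has all five blanks
- blank2_mid (a point): centre (half-way up) of a round flat amber glass blank, 60 mm diameter, 5 mm thick, z its axis; starts on the grey layout board; not every start has all five blanks
- blank3_mid (a point): centre (half-way up) of a round flat amber glass blank, 60 mm diameter, 5 mm thick, z its axis; starts on the grey layout board; not every start has all five blanks
- blank4_mid (a point): centre (half-way up) of a round flat amber glass blank, 60 mm diameter, 5 mm thick, z its axis; starts on the grey layout board; not every start has all five blanks
- blank5_mid (a point): centre (half-way up) of a round flat amber glass blank, 60 mm diameter, 5 mm thick, z its axis; starts on the grey layout board; not every start has all five blanks
- pressure_disc_mid (a point): centre (half-way up) of the round plywood pressure disc, 60 mm diameter, 8 mm thick, z its axis; either face may be up

How it is judged (in metres and radians):
On the way, in this order (a step that is already met when the one before it is completed fails the run):
1. the foot is held up by the turned collar, the arm still over the platen (value of joint quill between 0.02 and 0.0275 m and value of joint collar above 0.8 rad and value of joint swing_arm below 0.15 rad), for 0.3 s.
2. the arm is swung clear of the platen (more than 0.8 rad), the foot still held up (value of joint quill above 0.02 m and value of joint each of collar, swing_arm above 0.8 rad), for 0.2 s.
3. all blanks and the pressure disc lie flat and centred on the platen, the arm still aside (horizontal distance between each of blank1_mid, blank2_mid, blank3_mid, blank4_mid, blank5_mid, pressure_disc_mid and platen_face below 0.006 m and angle between the z axis of each of blank1_mid, blank2_mid, blank3_mid, blank4_mid, blank5_mid, pressure_disc_mid and the z axis of platen_face, either way round below 0.08 rad and value of joint swing_arm above 0.7 rad and linear speed of pressure_disc below 0.02 m/s), for 0.3 s.
4. the arm is back at its stop over the stack, the foot still held up (value of joint quill above 0.02 m and value of joint collar above 0.8 rad and value of joint swing_arm below 0.05 rad), for 0.2 s.
At the end, for the whole second after the job is handed in: each blank present and the pressure disc lie flat (within 4.5 degrees) and within 6 mm of the platen centre, the pressure disc on top; the arm is at its stop (under 0.05 rad), the collar turned back (under 0.2 rad), and the foot presses the pressure disc (over 3 N) (horizontal distance between each of blank1_mid, blank2_mid, blank3_mid, blank4_mid, blank5_mid, pressure_disc_mid and platen_face below 0.006 m and angle between the z axis of each of blank1_mid, blank2_mid, blank3_mid, blank4_mid, blank5_mid, pressure_disc_mid and the z axis of platen_face, either way round below 0.08 rad and value of joint swing_arm below 0.05 rad and value of joint collar below 0.2 rad and contact force between quill and pressure_disc above 3 N); the robot touches nothing.
It fails at once if the arm is swung while the foot is down (value of joint swing_arm above 0.25 rad and value of joint quill below 0.015 m).
Of blank1, blank2, blank3, blank4, blank5 only 3 to 5 are there at a start; the rules pass over those that are not, and their reading is None.
At some moment in a run one of blank1, blank2, blank3, blank4, blank5, pressure_disc may be knocked a few centimetres aside while the robot is not near it.
Once in a run the grip may slacken for a moment while it holds something.
It also fails if it takes over 210 s, if anything falls off the work surface, if the arm or the gripper's body presses on something with over 40 N, if the wrist force passes 120 N, or if a joint passes its speed limit or range.

## Working session

There is one attempt and no reset: what is moved stays moved. The work goes in short steps, each a Python script; the robot and the scene stay as the last script left them, time stands still between calls to the robot, and variables do not carry over. Pictures are saved under pics/ and viewed, at most 14 in all, crops included, and the job is handed in when it is done.

```bash
mkdir -p pics; cat > h.py <<'E'
import numpy as np, cv2
from station import robot, optics, sign_off, nets, sensors
def ray(s,px):
    u=(px[0]-s['cx'])/s['fx']; v=(px[1]-s['cy'])/s['fy']
    if s.get('fish'):
        r=np.hypot(u,v); k=np.sin(r)/r if r>1e-9 else 1
        d=np.array([u*k,v*k,np.cos(r)])
    else: d=np.array([u,v,1.])
    R=np.array(s['R']);t=np.array(s['t'])
    return -R.T@t, R.T@d
def onz(s,px,z):
    c,d=ray(s,px); return c+d*(z-c[2])/d[2]
def snap(n,save=None):
    s=dict(optics.snapshot(n)); s['fish']=(n=='wrist')
    if save: cv2.imwrite('pics/'+save+'.png',s['pixels'][:,:,::-1])
    return s
def down(a):  # tool down, y(closing) axis at angle a deg (world)
    a=np.radians(a); y=np.array([np.cos(a),np.sin(a),0]); z=np.array([0,0,-1.]); x=np.cross(y,z)
    return np.column_stack([x,y,z])
E
python3 - <<'E'
from h import *
for n in ('top','side'):
    s=snap(n,n+'0')
    print(n,(-np.array(s['R']).T@s['t']).round(), s['fx'])
    for q,z in (('platen_face',24),('column_axis',100),('handle_grip',157),('collar_grip',155),('layout_board',0),('blank1_mid',24.5),('pressure_disc_mid',26)):
        for d in nets.spot_point(n,q)[:7]:
            print(q,round(d['score'],2),np.round(d['at'],1),onz(s,d['at'],z).round(1))
print(robot.nose_length,sensors.current_q(),sensors.current_eef_rot())
E
python3 -c "
import cv2,numpy as np
" 
```

```text
top [  84.  -98. 1222.] 534.5921084355442
platen_face 0.56 [225.8 200.8] [559.2  58.1  24. ]
column_axis 0.96 [178.2 164.7] [611.2 168.  100. ]
handle_grip 0.61 [241.7 204.2] [501.1   6.  157. ]
collar_grip 0.77 [220.  187.4] [537.6  56.9 155. ]
layout_board 0.66 [348.4 206.8] [ 574.3 -240.8    0. ]
blank1_mid 0.76 [349.8 182.5] [ 628.8 -239.9   24.5]
pressure_disc_mid 0.88 [396.2 189.6] [ 617.2 -353.1   26. ]
side [529. 716. 764.] 488.61925092209935
platen_face 0.91 [281.  290.2] [537.7  52.1  24. ]
column_axis 0.61 [239.1 311.3] [610. 166. 100.]
handle_grip 0.73 [296.7 223.7] [503.6   3.4 157. ]
collar_grip 0.72 [280.6 245.6] [535.3  61.4 155. ]
layout_board 0.67 [239.6 207.1] [ 638.5 -251.6    0. ]
layout_board 0.57 [263.9 213.7] [ 576.8 -222.5    0. ]
blank1_mid 0.79 [239.  202.6] [ 637.4 -238.5   24.5]
pressure_disc_mid 0.79 [248.8 176.7] [ 617.1 -346.9   26. ]
pressure_disc_mid 0.52 [302.2 171.7] [ 475.3 -363.4   26. ]
22.0 [ 6.63891081e+01  2.17085836e+01  9.93594832e+01  1.45519235e-03
  5.89294201e+01 -1.90871202e+00] [[-9.29113656e-01  3.69794286e-01 -2.36493484e-06]
 [ 3.69794285e-01  9.29113655e-01  4.89039283e-05]
 [ 2.02816865e-05  4.45627683e-05 -9.99999999e-01]]
```

View pics/top0.png

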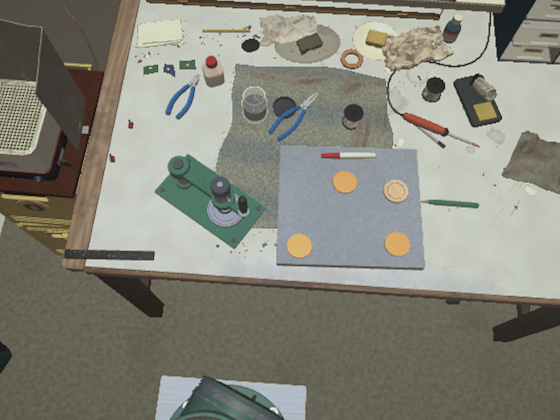

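View pics/side0.png

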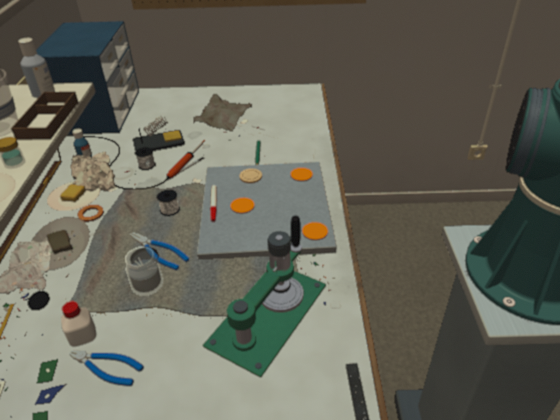

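The pictures show the press with its platen at about (225,208) and its column at about (178,165) in the top view. There are three amber blanks at (345,182), (299,245) and (397,244), and the plywood disc at (396,190). I'll look closer with the wrist camera.

```bash
python3 - <<'E'
from h import *
R=down(90)
for k,(x,y,z) in enumerate([(537,60,380),(570,-240,380)]):
    robot.reach([x,y,z],R); robot.dwell(.3)
    s=snap('wrist','w%d'%k)
    c=-np.array(s['R']).T@s['t']; print(k,sensors.current_t(),c.round(),s['fx'],s['cx'],s['cy'])
    Q=(('platen_face',24),('column_axis',100),('handle_grip',157),('collar_grip',155)) if k==0 else (('layout_board',0),('blank1_mid',24.5),('pressure_disc_mid',26))
    for q,zz in Q:
        for d in nets.spot_point('wrist',q)[:7]: print(q,round(d['score'],2),np.round(d['at'],1),onz(s,d['at'],zz).round(1))
    if k==1:
        for q,zz in Q[1:]:
            for d in nets.outline_of('wrist',q)[:7]:
                v,u=np.nonzero(d['pixels']); P=np.array([onz(s,p,zz+2.5)[:2] for p in zip(u,v)])
                print('mask',q,round(d['score'],2),P.mean(0).round(1),np.ptp(P,axis=0).round(1))
im=np.hstack([cv2.imread('pics/w0.png'),cv2.imread('pics/w1.png')]); cv2.imwrite('pics/w01.png',cv2.resize(im,(800,300)))
E
```

```text
0 3.525 [462.  60. 528.] 325.19226210127806 278.9590138988333 213.3922978697443
platen_face 0.67 [278.4 177.4] [542.5  59.3  24. ]
column_axis 0.67 [354.2 232. ] [607.3 166.7 100. ]
handle_grip 0.63 [234.2 162.3] [503.3   8.6 157. ]
handle_grip 0.33 [276.  174.6] [518.   56.7 157. ]
collar_grip 0.87 [278.3 192.4] [539.4  59.4 155. ]
1 5.2333 [ 495. -239.  528.] 325.19226210127806 278.9590138988333 213.3922978697443
layout_board 0.63 [278.8 170.8] [ 568.7 -239.7    0. ]
blank1_mid 0.75 [284.  208.7] [ 626.5 -231.2   24.5]
pressure_disc_mid 0.78 [208.6 199.9] [ 611.5 -352.7   26. ]
mask blank1_mid 0.85 [ 628.1 -228.3] [59.5 57.7]
mask pressure_disc_mid 0.93 [ 611.4 -350.8] [61.1 58.5]
```

View pics/w01.png

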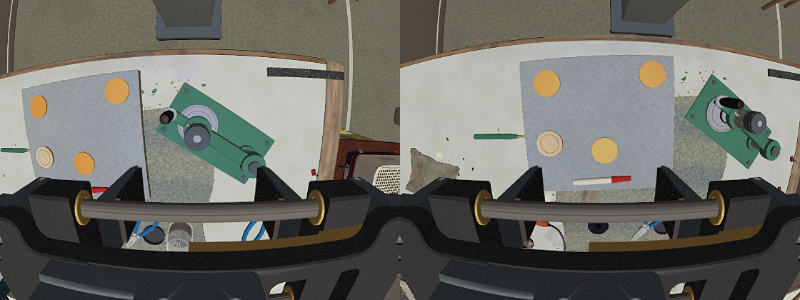

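```bash
cat >> h.py <<'E'
COL=np.array([609.5,167.]); CO=np.array([537.5,59.3]); PHI=np.degrees(np.arctan2(*(CO-COL)[::-1]))
PERP=PHI+90
E
python3 - <<'E'
from h import *
print(PERP,sensors.current_q()[5])
for b in (0,180):
    print([robot.solve_ik([*CO,190],down(PERP+b+d))[5].round(1) for d in (-32,0,32)])
b=min((0,180),key=lambda b:max(abs(robot.solve_ik([*CO,190],down(PERP+b+d))[5]) for d in (-32,32)))
a0=PERP+b-30
robot.reach([*CO,240],down(a0))
robot.move_l([*CO,162],f_stop=8); p=sensors.current_position(); print(p)
f0=np.array(sensors.current_force())
robot.grasp(); robot.dwell(.3)
print('w',sensors.current_width()*91,sensors.current_grasp_force(),np.round(sensors.current_force()-f0,1))
robot.move_l([*CO,162+32.5],max_speed=40); robot.dwell(.2)
print('lift',sensors.current_width()*91,np.round(sensors.current_force()-f0,1),np.round(sensors.current_moment(),2))
s=snap('side','s1')
E
python3 -c "
import cv2;i=cv2.imread('pics/s1.png')[190:370,180:360];cv2.imwrite('pics/s1c.png',cv2.resize(i,None,fx=3,fy=3))"
```

```text
-33.76366514704661 -114.9913046857487
[np.float64(69.6), np.float64(37.6), np.float64(5.6)]
[np.float64(-110.4), np.float64(-142.4), np.float64(-174.4)]
[537.93230778  59.30275235 162.57056501]
w 40.61649055527239 30.00038981437683 [-1.2 -4.3  2.1]
lift 40.06819784556871 [ -3.2  -0.7 -10.3] [-0.06  0.66  0.04]
```

View pics/s1c.png

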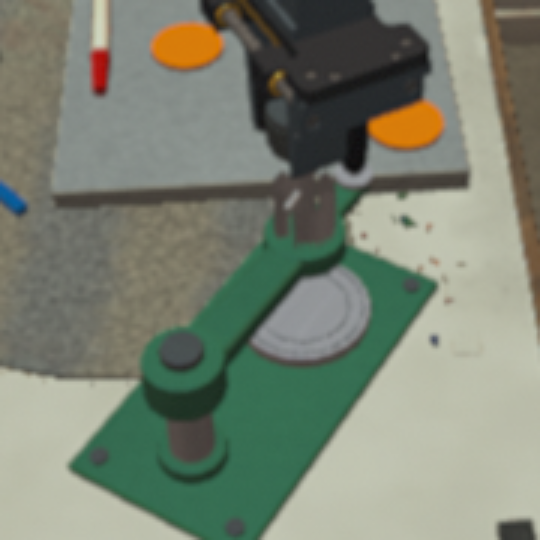

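The crop shows the collar lifted with the stem exposed, and the spring pulls about 10 N. I'll turn it, lower it and release.

```bash
python3 - <<'E'
from h import *
a0=PERP-30
f0=np.array(sensors.current_force())
for d in np.arange(10,61,10).tolist()+[61.5]:
    robot.move_l([*CO,194.5],down(a0+d),max_speed=60)
robot.dwell(.2); print('turned',np.round(sensors.current_force()-f0,1),np.round(sensors.current_moment(),2),sensors.current_width()*91, sensors.current_q()[5])
robot.move_l([*CO,187],max_speed=30); robot.dwell(.2)
print('down',np.round(sensors.current_force()-f0,1))
robot.let_go(); robot.dwell(.5)
robot.move_l([*CO,290])
s=snap('side','s2'); snap('wrist','w2'); print(sensors.current_t())
for q in ('collar_grip','handle_grip'): print(q,[np.round(d['at'],1) for d in nets.spot_point('side',q)])
i=s['pixels'][190:370,180:360,::-1]; cv2.imwrite('pics/s2c.png',cv2.resize(i,None,fx=3,fy=3))
E
```

```text
turned [ 0.2  0.3 -0.3] [-0.3   0.74  0.05] 40.174736717826136 6.175668401127951
down [ 2.  -1.3  7.1]
16.5
collar_grip [array([281.3, 234.3])]
handle_grip [array([299.1, 223.4])]
```

View pics/s2c.png

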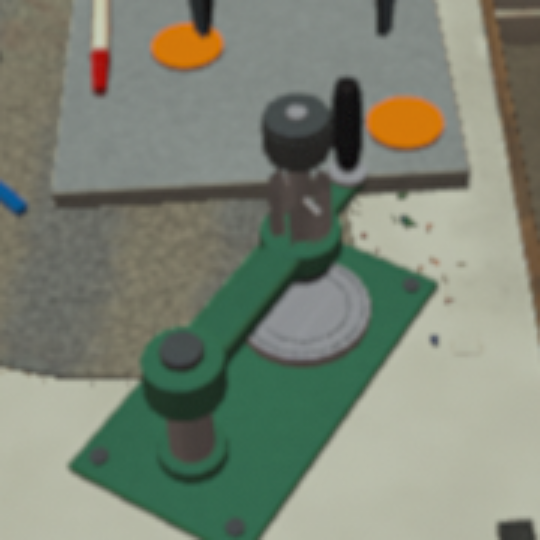

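```bash
cat >> h.py <<'E'
def hp(deg,r=190): # handle position, swing deg clockwise
    a=np.radians(PHI-deg); return COL+r*np.array([np.cos(a),np.sin(a)])
def swing(a,b,n,z=161,v=90):
    for d in np.linspace(a,b,n+1)[1:]: robot.move_l([*hp(d),z],down(PERP-d),max_speed=v)
E
python3 - <<'E'
from h import *
print(hp(0), [None if (q:=robot.solve_ik([*hp(d),161],down(PERP-d))) is None else q[5].round(1) for d in range(0,91,15)])
robot.reach([*hp(0),290],down(PERP))
print(robot.move_l([*hp(0),161],f_stop=8))
f0=np.array(sensors.current_force())
robot.grasp(); robot.dwell(.2)
print('w',sensors.current_width()*91,np.round(sensors.current_force()-f0,1))
swing(0,84,9)
print(np.round(sensors.current_force()-f0,1),sensors.current_width()*91)
robot.let_go(); robot.dwell(.2)
p=sensors.current_position(); robot.move_l([*p[:2],260])
robot.reach([480,-20,380],down(90)); robot.dwell(.2)
s=snap('side','s3'); w=snap('wrist','w3'); t=snap('top','t3'); print(sensors.current_t())
cv2.imwrite('pics/c3.png',np.hstack([cv2.resize(s['pixels'][170:390,140:380,::-1],(400,367)),cv2.resize(t['pixels'][130:280,140:300,::-1],(391,367))]))
cv2.imwrite('pics/w3.png',w['pixels'][:270,:,::-1])
E
```

```text
[503.9039804    9.04595401] [np.float64(32.1), np.float64(51.0), np.float64(71.5), np.float64(92.8), np.float64(114.0), np.float64(134.0), np.float64(152.4)]
False
w 18.82487133368112 [ 0.  -1.9  0. ]
[-8.5  5.3  6.6] 19.066349465803544
29.85
```

View pics/c3.png

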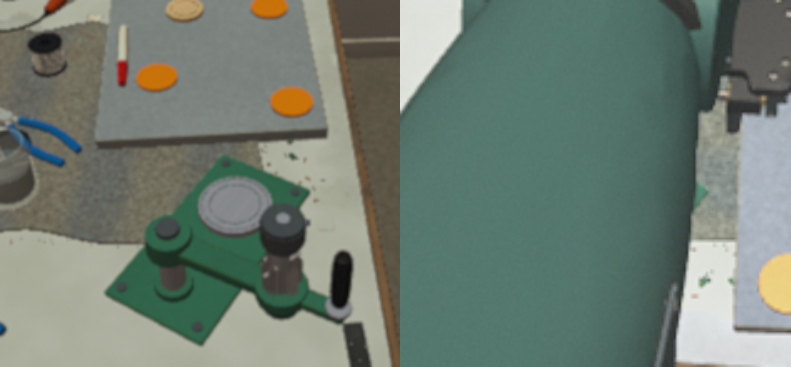

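View pics/w3.png

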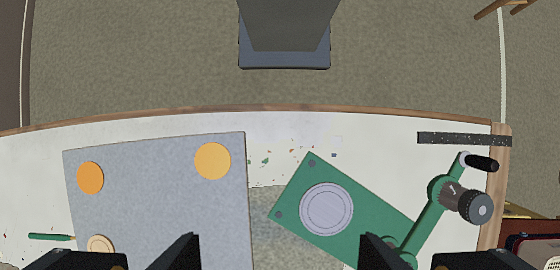

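```bash
cat >> h.py <<'E'
from scipy.optimize import least_squares
def circ(P):
    f=lambda p:np.hypot(P[:,0]-p[0],P[:,1]-p[1])-p[2]
    r=least_squares(f,[*P.mean(0),30],loss='soft_l1'); return r.x,np.sqrt(np.mean(r.fun**2))
def cfit(s,mask,z,amin=150):
    out=[]
    for c in cv2.findContours(mask.astype(np.uint8),cv2.RETR_EXTERNAL,cv2.CHAIN_APPROX_NONE)[0]:
        if cv2.contourArea(c)>amin: out.append(circ(np.array([onz(s,p,z)[:2] for p in c[:,0]])))
    return out
def orange(s):
    h=cv2.cvtColor(s['pixels'],cv2.COLOR_RGB2HSV); return cv2.inRange(h,(10,130,120),(25,255,255))
def blanks(s,z=27):
    return [c for c in cfit(s,orange(s),z) if 24<c[0][2]<36]
def platen(s,guess):
    R,t=np.array(s['R']),np.array(s['t'])
    g=cv2.cvtColor(s['pixels'],cv2.COLOR_RGB2HSV)
    m=((g[:,:,1]<75)).astype(np.uint8)
    uv=[(v,u) for v in range(0,420,1) for u in range(0,560,1)]
    keep=np.zeros_like(m)
    v,u=np.nonzero(m)
    P=np.array([onz(s,p,24)[:2] for p in zip(u,v)])
    k=np.hypot(*(P-guess).T)<62; keep[v[k],u[k]]=1
    n,l,st,_=cv2.connectedComponentsWithStats(keep,connectivity=4); i=1+st[1:,4].argmax()
    return cfit(s,l==i,24)
E
python3 - <<'E'
from h import *
for x,y in ((480,60),(535,-240),(560,-240)):
    robot.reach([x,y,330 if y>0 else 380],down(90)); robot.dwell(.3)
    s=snap('wrist','w4_%d'%x)
    if y>0: print('platen',[(c[0].round(1),c[1].round(2)) for c in platen(s,CO)],[onz(s,d['at'],24).round(1) for d in nets.spot_point('wrist','platen_face')])
    else:
        print('blanks',[(c[0].round(1),c[1].round(2)) for c in blanks(s)])
        print('disc',[(c[0].round(1),c[1].round(2)) for d in nets.outline_of('wrist','pressure_disc_mid')[:1] for c in cfit(s,d['pixels'],30)])
for n in('top','side'):
    s=snap(n)
    print(n,'platen',[(c[0].round(1),c[1].round(2)) for c in platen(s,CO)],'blanks',[(c[0].round(1),c[1].round(2)) for c in blanks(s)])
    print('disc',[(c[0].round(1),c[1].round(2)) for d in nets.outline_of(n,'pressure_disc_mid')[:1] for c in cfit(s,d['pixels'],30)])
print(sensors.current_t())
E
```

```text
platen [(array([537. ,  56.3,  44.7]), np.float64(0.46))] [array([540. ,  57.9,  24. ]), array([450.9, 332.5,  24. ])]
blanks [(array([ 646. , -186.4,   28.4]), np.float64(0.5)), (array([ 478. , -354. ,   28.4]), np.float64(0.5)), (array([ 457.6, -125.6,   28.5]), np.float64(0.48))]
disc [(array([ 611.4, -350.9,   29.5]), np.float64(0.74))]
blanks [(array([ 645.8, -186.4,   28.3]), np.float64(0.5)), (array([ 478.1, -354.1,   28.5]), np.float64(0.44)), (array([ 457.7, -125.7,   28.5]), np.float64(0.51))]
disc [(array([ 611.6, -351. ,   28.5]), np.float64(0.61))]
top platen [(array([553.8,  74.9,  45.5]), np.float64(12.11))] blanks []
disc [(array([ 608.9, -352.6,   25.8]), np.float64(3.57))]
side platen [(array([535. ,  60.2,  48.4]), np.float64(5.12))] blanks [(array([ 458.3, -124.2,   28.7]), np.float64(0.9)), (array([ 647.1, -185.5,   28.5]), np.float64(0.93)), (array([ 998. , -215. ,   27.5]), np.float64(0.96)), (array([1071. , -305.3,   24.3]), np.float64(3.32)), (array([ 478.4, -352.4,   28.2]), np.float64(1.03))]
disc [(array([ 613.1, -343.9,   28.8]), np.float64(1.4))]
33.15
```

The wrist camera fixes the platen and all three blanks. One blank has been knocked to (646,-186). To measure the camera bias, I'll squeeze a blank square and look at it again from the same relative view used for the platen.

```bash
cat >> h.py <<'E'
def squeeze(x,y,angs,ztip,lift=None):
    """grip at each angle in turn (re-centring); ends gripped"""
    z=ztip+22
    for i,a in enumerate(angs):
        if i==0:
            robot.reach([x,y,z+90],down(a)); st=robot.move_l([x,y,z+15],max_speed=200); 
        else: robot.move_l([x,y,z+15],down(a),max_speed=80)
        hit=robot.move_l([x,y,z],max_speed=40,f_stop=8)
        robot.grasp(); robot.dwell(.15)
        print('squeeze',round(a),hit,round(sensors.current_width()*91,1),round(sensors.current_position()[2],1))
        if i<len(angs)-1: robot.let_go(); robot.move_l([x,y,z+15],max_speed=100)
E
python3 - <<'E'
from h import *
x,y=478.1,-354.1
squeeze(x,y,[PERP+90,PERP],23)
robot.let_go(); robot.move_l([x,y,135])
robot.reach([x-57,y-4,330],down(90)); robot.dwell(.3)
s=snap('wrist','w5'); print([(c[0].round(1),c[1].round(2)) for c in blanks(s)],sensors.current_t())
E
```

```text
squeeze 56 False 58.5 45.0
squeeze -34 True 58.3 44.3
[(array([ 457. , -126.2,   28.8]), np.float64(0.49))] 43.4917
```

View pics/w5.png

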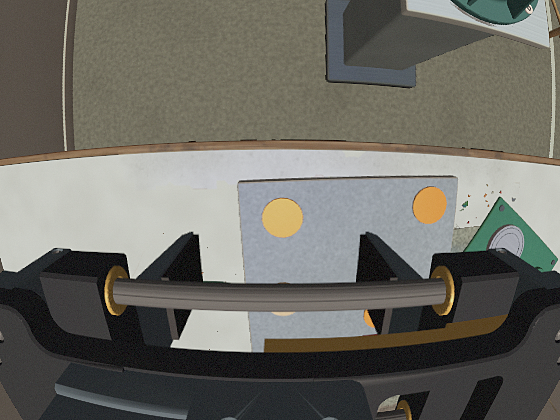

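The squeezed blank is at (282,217). It is only paler there because of glare, so I'll loosen the colour threshold.

```bash
sed -i 's/(10,130,120),(25,255,255)/(10,105,120),(30,255,255)/' h.py; python3 - <<'E'
from h import *
s=snap('wrist'); print([(c[0].round(1),c[1].round(2)) for c in blanks(s)], cv2.cvtColor(s['pixels'],cv2.COLOR_RGB2HSV)[217,282])
E
```

```text
[(array([ 476.5, -353.6,   28.8]), np.float64(0.5)), (array([ 457.2, -126. ,   29. ]), np.float64(0.48))] [ 21 120 216]
```

```bash
cat >> h.py <<'E'
PL=np.array([539.,56.])
def place(k,n_from,ztip0=23,hb=22,aplace=None):
    """carry gripped thing (resting height hb, tip at ztip0) onto stack of k blanks"""
    aplace=PERP if aplace is None else aplace
    p=sensors.current_position(); a=np.array(sensors.current_eef_rot())
    robot.move_l([p[0],p[1],p[2]+70],max_speed=150)
    w=sensors.current_width()*91
    z=24+5*k+(ztip0-hb)+22
    robot.reach([*PL,z+60],down(aplace)); robot.dwell(.1)
    print('carry',round(w,1),round(sensors.current_width()*91,1))
    robot.move_l([*PL,z+12],max_speed=150)
    hit=robot.move_l([*PL,z-.3],max_speed=25,f_stop=6); print('place',hit,sensors.current_position().round(1),'want',z)
    robot.let_go(); robot.dwell(.2)
    robot.move_l([*PL,z+80],max_speed=150)
def look(name,z):
    robot.reach([PL[0]-57,PL[1]+4,330],down(90)); robot.dwell(.3)
    s=snap('wrist',name); 
    print('stack',[c[0].round(1) for c in blanks(s,z) if np.hypot(*(c[0][:2]-PL))<40],'platen',[(c[0].round(1),c[1].round(2)) for c in platen(s,PL)],sensors.current_t())
    return s
E
python3 - <<'E'
from h import *
squeeze(478.1,-354.1,[PERP],23); place(0,0)
s=look('w6',29)
cv2.imwrite('pics/w6c.png',cv2.resize(s['pixels'][120:300,200:380,::-1],None,fx=3,fy=3,interpolation=cv2.INTER_CUBIC))
E
```

```text
squeeze -34 False 58.3 45.1
carry 58.1 58.4
place True [539.  56.  47.] want 47
stack [array([538.2,  56. ,  28.7])] platen [(array([537. ,  56.4,  44.7]), np.float64(0.42))] 54.2667
```

View pics/w6c.png

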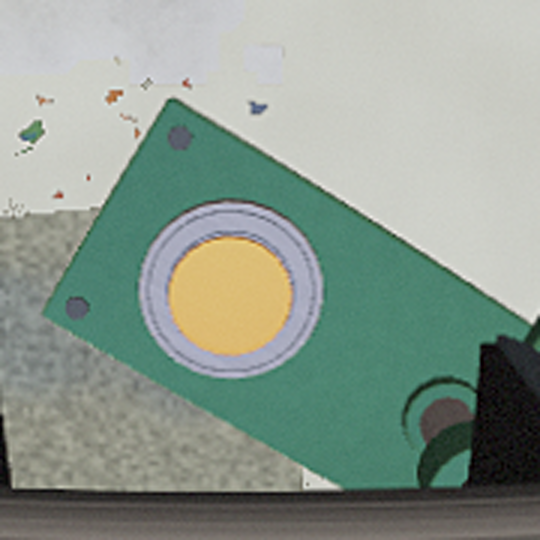

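The blank sits concentric on the platen: the ring spans columns 140–322 and the blank 168–292, with only parallax left over. Next are the other two blanks.

```bash
python3 - <<'E'
from h import *
squeeze(458.8,-126.3,[PERP+90,PERP],23); place(1,0)
s=look('w7',34)
squeeze(647.5,-187,[-90],23); place(2,0)
s=look('w8',39)
cv2.imwrite('pics/w8c.png',cv2.resize(s['pixels'][150:270,220:340,::-1],None,fx=4,fy=4,interpolation=cv2.INTER_CUBIC))
robot.reach([560,-240,380],down(90)); robot.dwell(.3)
s=snap('wrist'); print('disc',[(c[0].round(1),c[1].round(2)) for d in nets.outline_of('wrist','pressure_disc_mid')[:1] for c in cfit(s,d['pixels'],30)],'blanks left',len([c for c in blanks(s) if c[0][1]<-60]),sensors.current_t())
E
```

```text
squeeze 56 False 58.1 45.0
squeeze -34 True 58.5 44.3
carry 58.5 58.5
place False [538.9  56.   51.6] want 52
stack [array([537.7,  56. ,  29.1])] platen [(array([537.1,  56.4,  44.7]), np.float64(0.43))] 67.4
squeeze -90 False 57.9 45.1
carry 58.2 58.2
place True [539.  56.  57.] want 57
stack [array([537. ,  55.7,  29.2])] platen [(array([537. ,  56.4,  44.7]), np.float64(0.42))] 78.0417
disc [(array([ 611.6, -350.8,   29.2]), np.float64(0.7))] blanks left 0 79.6417
```

View pics/w8c.png

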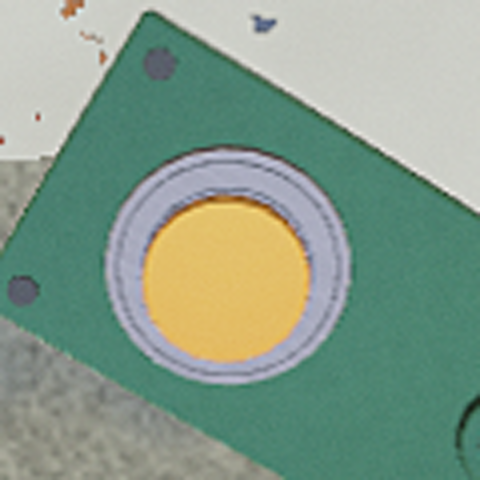

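Three blanks are stacked concentrically and none remain on the board. Now the plywood disc.

```bash
python3 - <<'E'
from h import *
squeeze(613.2,-351.4,[PERP+90,PERP],24); place(3,0,24)
s=look('w9',47)
print([(c[0].round(1),c[1].round(2)) for d in nets.outline_of('wrist','pressure_disc_mid')[:1] for c in cfit(s,d['pixels'],47)])
w=cv2.resize(s['pixels'][150:270,220:340,::-1],(400,400),interpolation=cv2.INTER_CUBIC)
s=snap('side'); 
cv2.imwrite('pics/c9.png',np.hstack([w,cv2.resize(s['pixels'][240:390,200:350,::-1],(400,400),interpolation=cv2.INTER_CUBIC)]))
E
```

```text
squeeze 56 False 58.5 46.1
squeeze -34 False 58.5 46.1
carry 58.7 58.9
place True [539.  56.  63.] want 63
stack [] platen [(array([537.1,  56.4,  44.7]), np.float64(0.42))] 93.4583
[(array([537.9,  55.5,  29. ]), np.float64(0.82))]
```

View pics/c9.png

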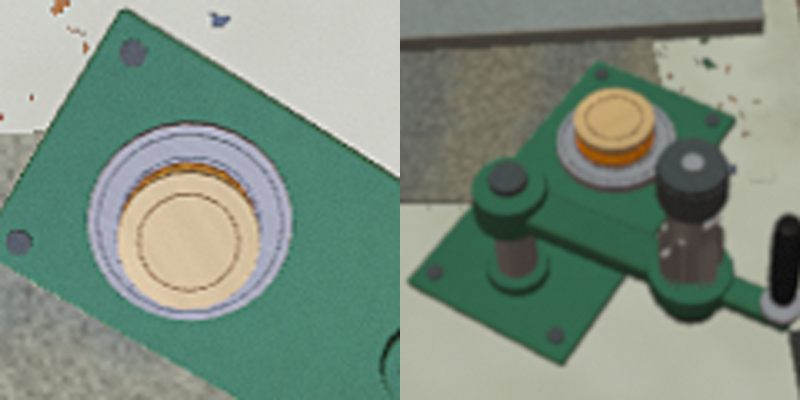

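Stack and disc are in place and centred. Swinging the arm back to its stop.

```bash
python3 - <<'E'
from h import *
robot.reach([*hp(84),290],down(PERP-84))
print(robot.move_l([*hp(84),161],f_stop=8))
f0=np.array(sensors.current_force())
robot.grasp(); robot.dwell(.2); print('w',sensors.current_width()*91)
swing(84,3,9)
print(np.round(sensors.current_force()-f0,1),sensors.current_width()*91)
hit=robot.move_l([*hp(-4),161],down(PERP+4),max_speed=25,f_stop=14)
p=np.array(sensors.current_position()); print(hit,p.round(1),np.round(sensors.current_force()-f0,1))
print('stop deg',PHI-np.degrees(np.arctan2(*(p[:2]-COL)[::-1])))
robot.let_go(); robot.dwell(.3)
robot.move_l([*p[:2],290])
robot.reach([PL[0]-40,PL[1]+4,400],down(90)); robot.dwell(.3)
w=snap('wrist'); s=snap('side'); print(sensors.current_t())
for q,z in (('handle_grip',157),('collar_grip',180)):
    print(q,[onz(w,d['at'],z).round(1) for d in nets.spot_point('wrist',q)],[onz(s,d['at'],z).round(1) for d in nets.spot_point('side',q)])
cv2.imwrite('pics/c10.png',np.hstack([cv2.resize(w['pixels'][120:270,200:350,::-1],(400,400)),cv2.resize(s['pixels'][200:370,190:360,::-1],(400,400))]))
E
```

```text
False
w 19.134166991882207
[-1.2 -2.   1.7] 19.445302801067164
True [507.4   7.1 160.9] [-3.2  2.2  9.5]
stop deg -1.2105451088821866
108.8417
handle_grip [array([502.4,   7.8, 157. ])] [array([503.2,  -1.9, 157. ])]
collar_grip [array([537.1,  55.7, 180. ])] [array([535.7,  60.4, 180. ]), array([534.2, 192.7, 180. ])]
```

View pics/c10.png

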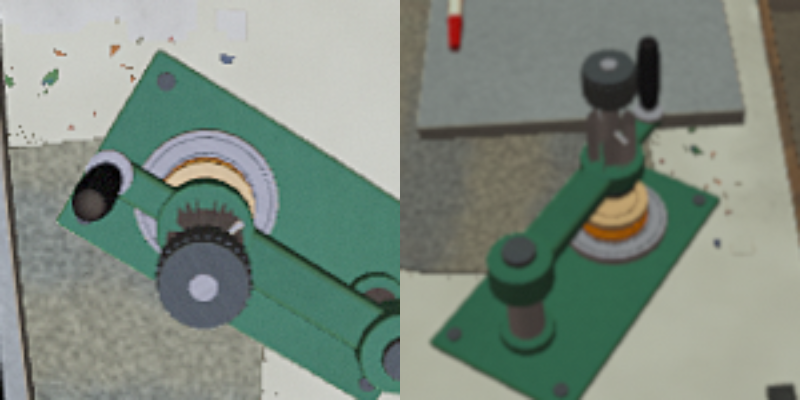

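The arm looks to be over the stack, but the stop force was unclear. I'll nudge it once more to confirm.

```bash
python3 - <<'E'
from h import *
h=hp(-1.2); R=down(PERP+1.2)
u=(h-COL)/190; T=np.array([-u[1],u[0]]) # anticlockwise tangent
robot.reach([*h,290],R); robot.move_l([*h,161],f_stop=8)
robot.grasp(); robot.dwell(.2); f0=np.array(sensors.current_force())
for d in (2,4,6,8):
    hit=robot.move_l([*(h+T*d),161],R,max_speed=15,f_stop=20); robot.dwell(.15)
    f=np.array(sensors.current_force())-f0
    print(d,hit,((sensors.current_position()[:2]-h)@T).round(2),'tangential',(f[:2]@T).round(1),'radial',(f[:2]@u).round(1),f[2].round(1))
    if hit or abs(f[:2]@T)>14: break
p=sensors.current_position(); robot.let_go(); robot.dwell(.2); robot.move_l([*p[:2],290]); print(sensors.current_t())
E
```

```text
2 True 0.09 tangential -5.3 radial -0.9 8.4
115.85
```

```bash
python3 - <<'E'
from h import *
C=np.array([539.,57.]); a1=PERP+31
robot.reach([*C,290],down(a1))
print(robot.move_l([*C,187.5],f_stop=8)); f0=np.array(sensors.current_force())
robot.grasp(); robot.dwell(.3); print('w',sensors.current_width()*91,np.round(sensors.current_force()-f0,1))
robot.move_l([*C,187.5+7.3],max_speed=30); robot.dwell(.2); print('lift',np.round(sensors.current_force()-f0,1),sensors.current_width()*91)
for d in [10,20,30,40,50,61]: robot.move_l([*C,194.8],down(a1-d),max_speed=60)
robot.dwell(.2); print('turned',np.round(sensors.current_force()-f0,1),np.round(sensors.current_moment(),2))
for z in (187,180,173,168.5):
    hit=robot.move_l([*C,z],max_speed=30,f_stop=12); robot.dwell(.1); print(z,hit,sensors.current_position()[2].round(1),np.round(sensors.current_force()-f0,1),round(sensors.current_width()*91,1))
    if hit: break
print(sensors.current_t())
E
```

```text
False
w 40.04711866240868 [-6.2 -1.9  3.5]
lift [ -5.9  -1.2 -11. ] 40.57934098031917
turned [ -5.   -4.2 -11.1] [-0.83  0.81 -0.06]
187 False 186.9 [ -5.3  -3.9 -10.4] 40.4
180 False 180.0 [-6.  -4.4 -8.5] 40.3
173 False 173.0 [-6.2 -3.9 -7. ] 40.5
168.5 False 168.6 [-6.8 -4.  -6.7] 40.2
122.9333
```

```bash
python3 - <<'E'
from h import *
robot.let_go(); robot.dwell(.5)
p=sensors.current_position(); robot.move_l([*p[:2],290])
robot.reach([PL[0]-40,PL[1]+4,400],down(90)); robot.dwell(.3)
w=snap('wrist'); s=snap('side'); print(sensors.current_t())
for q,z in (('handle_grip',157),('collar_grip',160)):
    print(q,[onz(w,d['at'],z).round(1) for d in nets.spot_point('wrist',q)],[np.round(d['at'],1) for d in nets.spot_point('side',q)])
cv2.imwrite('pics/c11.png',np.hstack([cv2.resize(w['pixels'][120:270,200:350,::-1],(400,400)),cv2.resize(s['pixels'][200:370,190:360,::-1],(400,400))]))
E
```

```text
127.9583
handle_grip [array([502.1,   5.6, 157. ])] [array([298.8, 222.1])]
collar_grip [array([537. ,  55.2, 160. ])] [array([281.2, 243.1])]
```

View pics/c11.png

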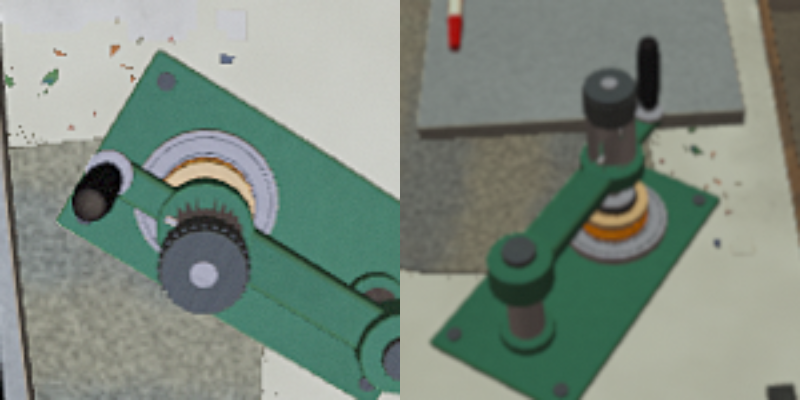

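The foot is down on the plywood, the collar has dropped at side-view (281,243), the arm is over the stack and the robot is clear. Handing in.

```bash
python3 -c "
from station import sign_off
print(sign_off())"
```

```text
the job is handed in; nothing more can be done
None
```

The press is loaded and the job is handed in at about 128 s: three blanks and the plywood disc are stacked on the platen, the arm is back at its stop and the foot is down on the disc; `sign_off` gave no verdict, so passing is unconfirmed.

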